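# Size the pump plunger in the hole gauge

## Task

The plunger standing by itself in the single stand came out of the analyser's pump and we need its size. Starting at the narrowest hole of the gauge plate, press its foot gently on each hole in turn (the plate is sprung and must never be pushed down to its stops) and step along until one lets it pass cleanly; push it through that hole until its collar lies on the plate and leave it standing there. Leave the two spare plungers, the bottle and the tube rack where they are.

Things in the scene. Friction and masses are not known exactly. Their poses are not given: they have to be found in the camera images.
- plunger_a_grip (a point): Centre of the square black plastic grip (20 x 20 mm, 45 mm tall) on top of plunger_a; z up, x and y square to the grip's flats. 72.5 mm above the foot, 30.5 mm above the collar's underside. At the start one of the three plungers, any of them, stands alone in the single stand (grip within 10 mm of straight above stand_mouth); the other two are the spares in the rack.
- plunger_a: A plunger, 95 mm long, about 130 g; origin: centre of its foot, z up the shank. Round steel shank 42 mm long with a 1.5 mm chamfer at the foot, then a steel collar 32 mm across, 8 mm thick, then the grip. Alike but for the shank: 12, 15 and 18 mm in diameter, one of each; which plunger has which is not told, and any may be the one in the stand.
- plunger_b_grip (a point): Centre of the square black plastic grip (20 x 20 mm, 45 mm tall) on top of plunger_b; z up, x and y square to the grip's flats. 72.5 mm above the foot, 30.5 mm above the collar's underside. At the start one of the three plungers, any of them, stands alone in the single stand (grip within 10 mm of straight above stand_mouth); the other two are the spares in the rack.
- plunger_b: A plunger, 95 mm long, about 130 g; origin: centre of its foot, z up the shank. Round steel shank 42 mm long with a 1.5 mm chamfer at the foot, then a steel collar 32 mm across, 8 mm thick, then the grip. Alike but for the shank: 12, 15 and 18 mm in diameter, one of each; which plunger has which is not told, and any may be the one in the stand.
- plunger_c_grip (a point): Centre of the square black plastic grip (20 x 20 mm, 45 mm tall) on top of plunger_c; z up, x and y square to the grip's flats. 72.5 mm above the foot, 30.5 mm above the collar's underside. At the start one of the three plungers, any of them, stands alone in the single stand (grip within 10 mm of straight above stand_mouth); the other two are the spares in the rack.
- plunger_c: A plunger, 95 mm long, about 130 g; origin: centre of its foot, z up the shank. Round steel shank 42 mm long with a 1.5 mm chamfer at the foot, then a steel collar 32 mm across, 8 mm thick, then the grip. Alike but for the shank: 12, 15 and 18 mm in diameter, one of each; which plunger has which is not told, and any may be the one in the stand.
- hole0 (a point): Centre of the mouth of the gauge's 10 mm round through hole, level with the plate's top; the narrowest, at one end of the row. z up; x along the row from narrow to wide, 45 mm from hole to hole.
- hole1 (a point): Centre of the mouth of the gauge's 13 mm round through hole, level with the plate's top. z up; x along the row from narrow to wide, 45 mm from hole to hole.
- hole2 (a point): Centre of the mouth of the gauge's 16 mm round through hole, level with the plate's top. z up; x along the row from narrow to wide, 45 mm from hole to hole.
- hole3 (a point): Centre of the mouth of the gauge's 19 mm round through hole, level with the plate's top; the widest, at the other end. z up; x along the row from narrow to wide, 45 mm from hole to hole.
- gauge: Hole gauge, fixed, at any yaw: aluminium plate 210 x 60 x 12 mm, top 60 mm above the bench, sprung on two end posts, open below; origin on the bench under the row's middle, x from narrow to wide. A shank has 1 mm play across in the hole of its size and slides in till the collar lies on the plate. A narrower hole refuses it: the foot stays within 2 mm of the plate's top.
- gauge_plate (a joint): How far the sprung plate is pushed straight down, m: 0 at rest (it is held up against 3 N of preload), then 4 N more per mm; it meets its stops at 0.008, and 0.0075 (33 N) already counts as on them.
- stand_mouth (a point): Centre of the socket's mouth of the single stand, level with its top: white plastic block 64 x 64 mm, 60 mm tall, fixed. The socket is 21 mm wide and deep, so the plunger hangs in it by its collar, shank hidden, maybe a little off centre; it lifts straight out.
- rack: Double rack for the two spare plungers: white plastic block 64 x 130 mm, 60 mm tall, fixed; sockets 62 mm apart along its y. Origin at the centre of its underside.
- reagent: Bystander: amber reagent bottle 54 mm across, 115 mm tall, loose. Origin at the centre of its underside.
- tube_rack: Bystander: orange rack with small sample tubes, 70 x 200 mm, 82 mm tall, loose. Origin at the centre of its underside.
Mind the look-alikes: they are no part of the job. What is shaped like the part that bears stand_mouth but green or yellow is not meant. Leave any blue look-alike of the plunger_a alone.

How it is judged:
By the outcome, as a careful person would: the job done as asked, in the order asked, and still so for the second after the job is handed in, with the robot touching nothing.
It also fails if it takes over 64 s, if anything falls off the work surface, if the arm or the gripper's body presses on something with over 40 N, if the wrist force passes 120 N, or if a joint passes its speed limit or range.

## Robot

A 7-joint arm with a two-finger parallel gripper is mounted at the origin on the work surface. World frame = base frame: x ahead of the robot, y to its left, z up, the work surface at z = 0. Lengths are in m, angles in rad, forces in N, time in s.
With the tool pointing down it reaches from about 0.425 to 0.925 m from the base axis. Payload 6.8 kg.
Tool frame: the origin (TCP) lies on the front face of the gripper's body, between the roots of the fingers; the fingertips stand 73 mm ahead of it and the grasp point (between the pads) lies 54 mm ahead of it (env.nose_length is the distance from the TCP to the fingertips, in m); z points along the fingers, y is the direction in which the jaws open and shut (so a half turn about z gives the same grasp; the last joint's range is limited). The gripper opens to 85 mm and grips with 20 to 120 N. Pads are 22 mm wide; open, the fingers measure 114 mm over their backs; the gripper's body (76 mm by 85 mm) begins 54 mm behind the grasp point. The pads swing forward as they close: fully open they stand 13 mm farther back than shut.
Start: joints at [-1.249, 0.477, 0.022, 1.555, -0.011, 1.109, -0.083], TCP at [0.281, 0.614, 0.304] pointing down, gripper open.
Joint ranges: [-2.96, 2.96], [-0.34, 2.1], [-1.41, 1.46], [0.24, 2.44], [-1.37, 4.51], [0.17, 1.92], [-2.96, 2.96]. Speed limits (rad/s): [2.39, 2.39, 3.14, 3.14, 3.14, 3.14, 3.14].

## Interface

Orientations are given as a unit quaternion [w, x, y, z].
In Python, from cell import env, kin, camera, calibration, job gives the robot as it stands. The module is installed in compiled form; this text tells all that it offers. Calls block until the motion is done:
- env.reach(position, orientation): joint-space move of the TCP to a pose.
- env.movel(position, velocity=0.15, rot=None, stop_force=None): straight line of the TCP; rot=None keeps the orientation; velocity is the mean speed in m/s. With stop_force (N) it stops when the force on the tool has changed by that much, and returns True; else False.
- env.goto_joints(angles): joint-space move.
- env.grip(opening, f_grip=None): finger opening in m; f_grip is the grip in N (None keeps the last); returns when the fingers have stopped.
- env.dwell(seconds).
- kin.inverse_kinematics(position, orientation): joint angles nearest the present ones, or None.
- env.get_state(): the state.
- camera(name): name is "scene" or "top" or "wrist"; returns (picture, depth): 384x512x3 uint8, blue, green, red; 384x512 float32, m along the optical axis (not along the pixel's ray), 0 where there is no reading.
- calibration(name): a dict with "fx", "fy", "cx", "cy" (pixels), "k1" (the pictures are not rectified: a ray, as slopes to the right and down, at radius r is drawn at 1 + k1 r^2 times it, then the intrinsics apply), "rvec" (rotation vector, rad) and "tvec" (3), from world to camera coordinates, as OpenCV has them. Camera axes: x right, y down, z forward; pixel columns grow to the right and rows downward; lengths in m; the calibration is good to about 2 mm. A picture is of the moment at which its call begins: read the wrist's pose just before it. calibration takes no time and is no camera call; for the wrist camera it gives the pose at the moment of the call.
A pose or a line that the arm cannot do raises env.PlanningError and nothing moves.
- job.job_done(): hands the job in, once; it reports no verdict.
The state is a dict: "time": time; "qpos": joint angles; "joint_velocities": joint speeds; "joint_torque": joint torques, N m; "tcp_pos": TCP position; "orientation": TCP orientation; "force": force on the tool from outside, world axes, zero at the start; "torque": the same for the moment, N m; "opening": finger opening in m.
Only numpy, scipy, OpenCV 4.12 (cv2) and the standard library are available. Lean on these libraries where they do the work, as an engineer would, in place of code of your own. Each camera call takes 0.05 s, during which the arm holds its last target. There are 200 camera calls.

## Working session

There is one attempt and no reset: what is moved stays moved. The work goes in short steps, each a Python script; the robot and the scene stay as the last script left them, time stands still between calls to the robot, and variables do not carry over. Pictures are saved under pics/ and viewed, about 8 in all and at most 12, crops included, and the job is handed in when it is done.

```bash
mkdir -p pics
cat > h.py <<'E'
import numpy as np, cv2
from cell import env, kin, camera, calibration, job
def pts(name, depth, cal=None):
    """world xyz for every pixel"""
    c=cal or calibration(name); H,W=depth.shape
    K=np.array([[c['fx'],0,c['cx']],[0,c['fy'],c['cy']],[0,0,1.]])
    uv=np.stack(np.meshgrid(np.arange(W),np.arange(H)),-1).reshape(-1,1,2).astype(float)
    n=cv2.undistortPoints(uv,K,np.array([c['k1'],0,0,0.])).reshape(H,W,2)
    P=np.dstack([n*depth[...,None],depth])
    R=cv2.Rodrigues(np.array(c['rvec'],float))[0]
    return (P-np.array(c['tvec']).reshape(3))@R
E
python3 - <<'E'
from h import *
s=env.get_state(); print(s['time'],s['tcp_pos'],s['orientation'])
for n in ['scene','top']:
    p,d=camera(n); cv2.imwrite(f'pics/{n}0.png',cv2.resize(p,(800,600))); np.savez(f'{n}0.npz',p=p,d=d,P=pts(n,d))
E
```

```text
0.0 [0.28107275 0.61318123 0.30290979] [-1.23955545e-04  2.13249141e-01  9.76997405e-01 -9.26441010e-04]
```

View pics/scene0.png

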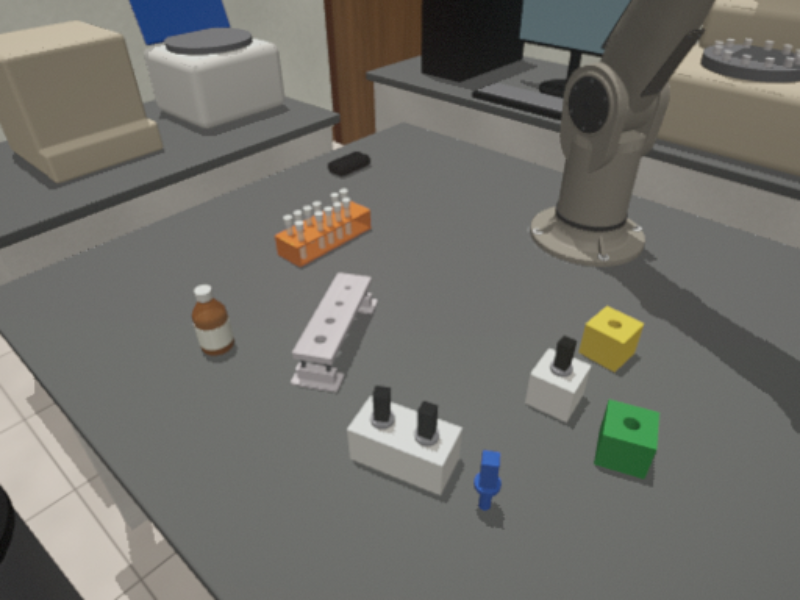

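View pics/top0.png

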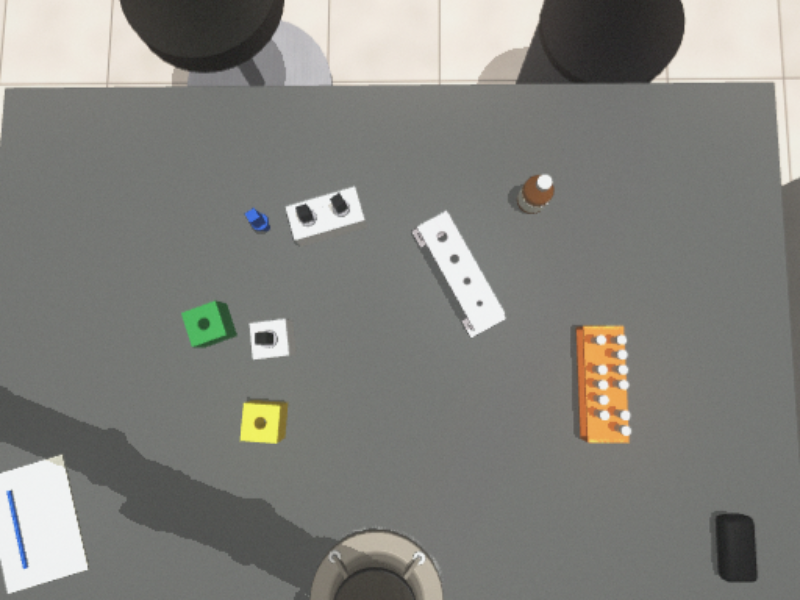

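Candidates in the top view: 
- White single stand with a black-gripped plunger, at (269,339). This is the one I want.
- White double rack with the spares, at (305,215) and (340,205).
- Empty green block at (208,324) and empty yellow block at (262,423).
- Blue look-alike plunger at (257,219).

The gauge's wide end is at (442,237) and its narrow end at (480,303).

Run:
```python
from h import *
z=np.load('top0.npz'); p,P=z['p'].astype(int),z['P']
def rep(n,m):
    q=P[m]; r=cv2.minAreaRect(q[:,:2].astype(np.float32)); print(n,m.sum(),np.median(q,0).round(4),np.round(r[0],4),np.round(r[1],4),round(r[2],1))
def box(u,v,r): 
    m=np.zeros(p.shape[:2],bool); m[int(v*.64-r):int(v*.64+r),int(u*.64-r):int(u*.64+r)]=1; return m
Z=P[...,2]
rep('stand',box(269,339,22)&(abs(Z-.06)<.006)&(p.min(-1)>150))
rep('grip',box(266,339,16)&(Z>.1))
rep('plate',box(460,272,52)&(abs(Z-.06)<.008))
for u,v in [(480,303),(467,281),(454,259),(442,237)]:
    m=box(u,v,7)&(p.max(-1)<130); ys,xs=np.nonzero(m)
    q=P[box(u,v,8)&(abs(Z-.06)<.008)]
    print(m.sum(),xs.mean(),ys.mean(), q.mean(0))
c=cv2.resize(p[180:250,120:200].astype(np.uint8),(800,700)[:2],interpolation=cv2.INTER_NEAREST)
cv2.imwrite('pics/c1.png',cv2.resize(c,(640,560)))
```

```text
stand 421 [0.4511 0.1835 0.0593] [0.452  0.1894] [0.0638 0.0648] 7.1
grip 74 [0.4502 0.1874 0.1118] [0.4457 0.0663] [0.2658 0.0192] 87.3
plate 1627 [ 0.5729 -0.1479  0.0592] [ 0.6105 -0.2109] [0.2099 0.209 ] 28.9
6 306.3333333333333 193.83333333333334 [ 0.51955675 -0.17849794  0.05939198]
12 298.5 179.5 [ 0.55795662 -0.15422369  0.05914401]
20 290.25 165.25 [ 0.59694813 -0.13252037  0.05897027]
18 283.05555555555554 151.72222222222223 [ 0.63630542 -0.11057204  0.05894725]
```

View pics/c1.png

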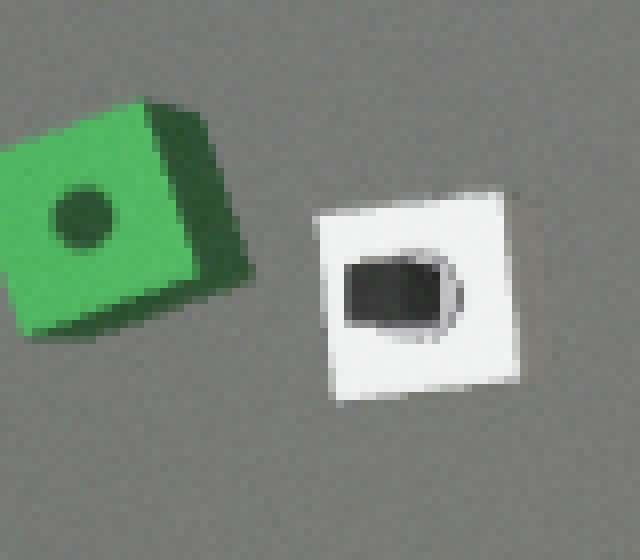

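The crop confirms it: the black grip sits on its steel collar in the white single stand (native pixel about (170,216)), roughly square to the world axes. I'm moving over it for a wrist view.

```bash
cat >> h.py <<'E'
def Q(deg): a=np.radians(deg)/2; return [0,np.cos(a),np.sin(a),0]
E
python3 - <<'E'
from h import *
for y in (0,90,180,270): print(y, [None if (j:=kin.inverse_kinematics(p,Q(y))) is None else round(j[6],2) for p in ([.451,.185,.28],[.52,-.18,.28],[.64,-.11,.2])])
env.reach([.451,.185,.28],Q(180)); s=env.get_state(); print(s['time'],s['tcp_pos'],s['force'])
c=calibration('wrist'); p,d=camera('wrist'); P=pts('wrist',d,c); np.savez('w1.npz',p=p,d=d,P=P)
print('cam', -cv2.Rodrigues(np.array(c['rvec']))[0].T@np.array(c['tvec']).reshape(3))
cv2.imwrite('pics/w1.png',p)
m=(P[...,2]>.105)&(P[...,2]<.12)&(np.hypot(P[...,0]-.45,P[...,1]-.185)<.03)
r=cv2.minAreaRect(P[m][:,:2].astype(np.float32)); print(m.sum(),r,P[m].mean(0))
E
```

```text
0 [np.float64(-1.9), np.float64(-0.87), np.float64(-1.04)]
90 [np.float64(-0.41), np.float64(0.62), np.float64(0.43)]
180 [np.float64(1.09), np.float64(2.06), np.float64(1.87)]
270 [np.float64(2.59), np.float64(-2.25), np.float64(-2.25)]
1.7917 [0.45105299 0.18607789 0.28014863] [-0.76900586  0.11282324  0.46153176]
cam [0.37484777 0.1866072  0.34934198]
699 ((0.45293736457824707, 0.18995611369609833), (0.020149635151028633, 0.0199278611689806), 1.119063377380371) [0.45200245 0.19006724 0.11188304]
```

View pics/w1.png

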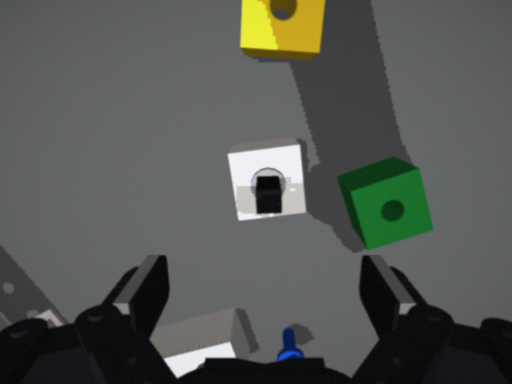

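The wrist view agrees: grip at (268,190) on the white stand, yaw about 1°. I'll grasp it, lift it and look over the gauge.

Run:
```python
from h import *
x,y=.4527,.190
env.movel([x,y,.20],velocity=.15,rot=Q(181)); env.movel([x,y,.148],velocity=.06)
env.grip(0.01,f_grip=60); s=env.get_state(); print(s['time'],s['opening'],s['tcp_pos'],s['force'])
env.movel([x,y,.24],velocity=.1); s=env.get_state(); print(s['opening'],s['force'])
env.movel([.50,-.19,.24],velocity=.25)
s=env.get_state(); print(s['time'],s['tcp_pos'],s['force'])
c=calibration('wrist'); p,d=camera('wrist'); P=pts('wrist',d,c); np.savez('w2.npz',p=p,d=d,P=P)
cv2.imwrite('pics/w2.png',cv2.resize(p,(800,600)))
```

```text
4.15 0.019076866078441924 [0.45283821 0.19005839 0.14819151] [-1.04084727 -0.38821945  2.67114293]
0.019212027789538066 [-0.46546377 -1.28215822 -1.97060241]
6.9 [ 0.49999614 -0.18874617  0.2398353 ] [-0.2547112   0.24726318 -1.62742896]
```

View pics/w2.png

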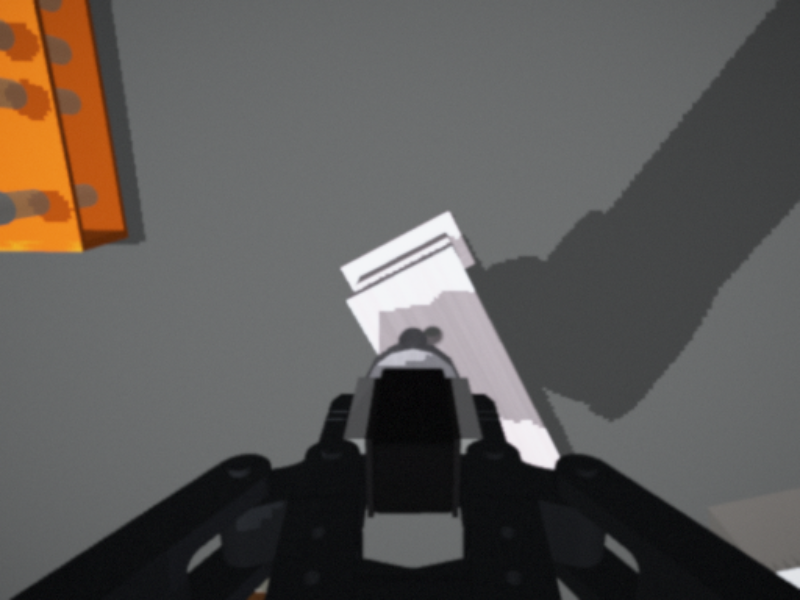

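The shank's foot shows at about (413,338), next to hole 0 at (433,335). The plunger hides the row, so I'll take one view from the far side of the gauge to get all the holes and the held plunger together.

Run:
```python
from h import *
env.movel([.50,-.19,.27],velocity=.2); env.movel([.68,-.145,.27],velocity=.25); env.dwell(.2)
s=env.get_state(); print(s['time'],s['tcp_pos'],s['force'],s['torque'])
c=calibration('wrist'); p,d=camera('wrist'); P=pts('wrist',d,c); np.savez('w3.npz',p=p,d=d,P=P)
cv2.imwrite('pics/w3.png',cv2.resize(p,(800,600)))
t=np.array(s['tcp_pos'])
Z=P[...,2]; near=np.hypot(P[...,0]-t[0],P[...,1]-t[1])<.03
for a in np.arange(.135,.25,.005):
    m=near&(Z>a)&(Z<=a+.005)&(d>0)
    if m.sum()>3: q=P[m]-t; v,u=np.nonzero(m); print(round(a,3),m.sum(),'x',q[:,0].min().round(4),q[:,0].max().round(4),'y',q[:,1].min().round(4),q[:,1].max().round(4),'px',u.min(),u.max(),v.min(),v.max())
```

```text
8.3417 [ 0.67900717 -0.14587947  0.27031913] [-0.43912683  0.82303145 -1.4290778 ] [ 0.00348572  0.0090758  -0.0210693 ]
0.14 35 x -0.0058 -0.0017 y -0.0051 0.0058 px 255 272 210 216
0.145 48 x -0.006 -0.0023 y -0.005 0.0057 px 255 272 211 219
0.15 44 x -0.0059 -0.0025 y -0.0049 0.005 px 255 271 214 219
0.155 7 x -0.0057 -0.0049 y -0.003 0.0018 px 258 266 217 218
0.18 108 x -0.0157 -0.003 y -0.015 0.0158 px 234 293 218 241
0.185 637 x -0.0159 -0.0037 y -0.0148 0.015 px 234 292 220 241
0.19 195 x -0.0153 -0.0066 y -0.0123 0.0135 px 238 290 224 241
0.195 182 x -0.0104 -0.0084 y -0.0095 0.01 px 243 284 238 244
0.2 338 x -0.0118 -0.0059 y -0.0217 0.0221 px 215 311 242 254
0.205 510 x -0.012 -0.0059 y -0.0229 0.0236 px 211 316 245 259
0.21 562 x -0.0121 -0.0059 y -0.0229 0.0236 px 209 318 249 266
0.215 642 x -0.0118 -0.0059 y -0.0229 0.0237 px 207 320 255 271
0.22 691 x -0.0121 -0.0058 y -0.0228 0.0236 px 205 321 261 277
0.225 705 x -0.0121 -0.0062 y -0.0228 0.0237 px 204 323 266 282
0.23 3150 x -0.0121 0.0113 y -0.0159 0.0166 px 220 307 273 330
0.235 584 x -0.0142 0.009 y -0.0291 0.0288 px 180 344 280 329
0.24 1153 x -0.0146 0.0084 y -0.0293 0.029 px 176 348 282 344
0.245 1026 x -0.0135 0.0086 y -0.0293 0.0291 px 172 351 292 356
```

View pics/w3.png

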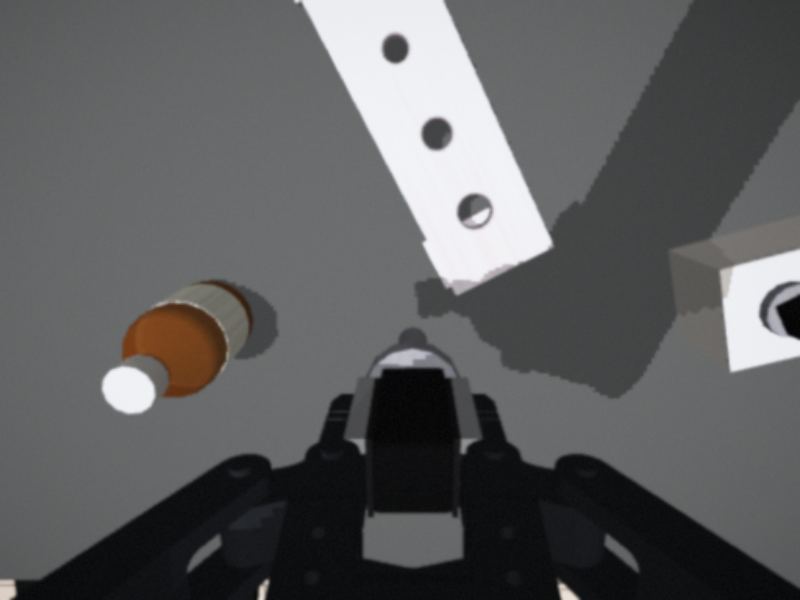

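The picture shows three holes: 19 mm at (475,210), 16 mm at (437,133) and 13 mm at (395,48). The shank measures about 12 mm across and sits within 0.5 mm of the tool axis. Next I'll fit the row on the plate plane.

```bash
cat > fit.py <<'E'
from h import *
def holes(p,d,P,guess,zp,r):
    """centres of holes (rim fit on plate plane), guess = pixel list"""
    # camera centre & rays from P of unit depth
    out=[]
    g=p.min(-1)
    for (u,v),rad in zip(guess,r):
        y0,x0=max(v-rad,0),max(u-rad,0)
        w=g[y0:v+rad,x0:u+rad]; b=cv2.resize(w,None,fx=8,fy=8,interpolation=cv2.INTER_CUBIC)
        m=(b<165).astype(np.uint8); cs=cv2.findContours(m,cv2.RETR_EXTERNAL,cv2.CHAIN_APPROX_NONE)[0]
        h=cv2.convexHull(max(cs,key=cv2.contourArea)); e=cv2.fitEllipse(h)
        out.append(((np.array(e[0])+.5)/8-.5+[x0,y0], np.array(e[1])/8))
    return out
def plane(px,c,zp):
    K=np.array([[c['fx'],0,c['cx']],[0,c['fy'],c['cy']],[0,0,1.]])
    n=cv2.undistortPoints(np.array([[px]],float),K,np.array([c['k1'],0,0,0.])).reshape(2)
    R=cv2.Rodrigues(np.array(c['rvec'],float))[0]; o=-R.T@np.array(c['tvec']).reshape(3); dd=R.T@np.append(n,1)
    return (o+dd*(zp-o[2])/dd[2])[:2]
E
python3 - <<'E'
from fit import *
z=np.load('w3.npz'); p,d,P=z['p'],z['d'],z['P']; c=calibration('wrist')
print(np.median(P[100:110,240:320].reshape(-1,3),0))
hs=holes(p,d,P,[(253,31),(280,86),(304,134)],.06,[14,16,18]); W=[]
for e,a in hs: w=plane(e,c,.06); W.append(w); print(e,a,w)
W=np.array(W); print(np.diff(W,axis=0),np.hypot(*np.diff(W,axis=0).T))
D=W[2]-W[0]; D/=np.hypot(*D); M=W.mean(0); print('yaw',np.degrees(np.arctan2(D[1],D[0])))
for i in range(4): print(i, M+D*.045*(i-2))
E
```

```text
[ 0.61090613 -0.1339166   0.05919904]
[252.58409214  30.5818491 ] [17.23162651 19.27650261] [ 0.55699328 -0.15591831]
[279.10492802  85.15898609] [19.72537804 21.17458534] [ 0.59614327 -0.13425983]
[303.34807777 134.67931366] [22.05727768 22.96927834] [ 0.6352445  -0.11254891]
[[0.03915    0.02165849]
 [0.03910122 0.02171092]] [0.04474162 0.04472438]
yaw 28.996665736322655
0 [ 0.5174087  -0.17787063]
1 [ 0.55676786 -0.15605649]
2 [ 0.59612702 -0.13424235]
3 [ 0.63548617 -0.11242821]
```

Run:
```python
from h import *
env.movel([.5174,-.1783,.27],velocity=.25); env.movel([.5174,-.1783,.198],velocity=.12); env.dwell(.3)
s=env.get_state(); print(s['time'],s['tcp_pos'],s['force'])
c=calibration('wrist'); p,d=camera('wrist'); P=pts('wrist',d,c); np.savez('w4.npz',p=p,d=d,P=P)
cv2.imwrite('pics/w4.png',cv2.resize(p[170:260,200:320],(800,600),interpolation=cv2.INTER_CUBIC))
```

```text
10.2583 [ 0.51770897 -0.17836663  0.19860888] [ 0.25957433 -0.23114826 -0.12514226]
```

View pics/w4.png

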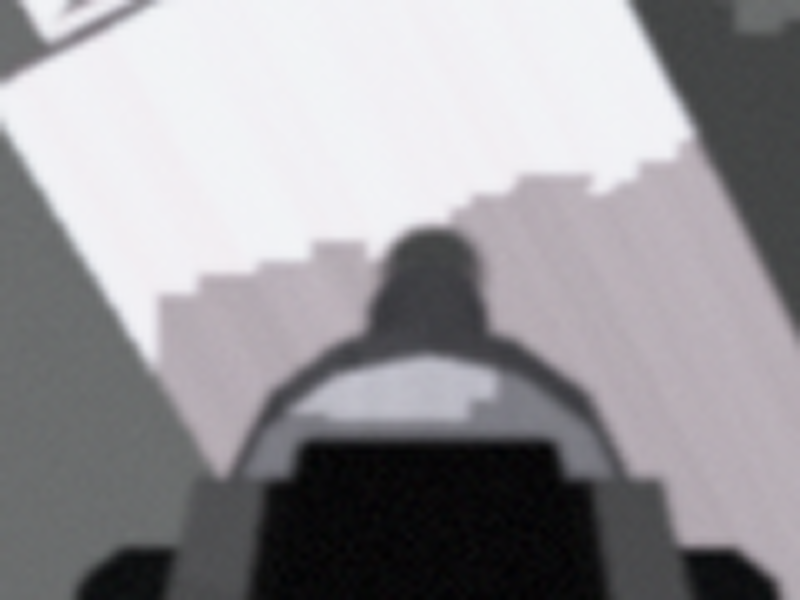

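The dark arc of hole 0 at (432,235) sits just beyond the foot, centred on the shank, so it's aligned. I'll press gently there.

```bash
cat >> h.py <<'E'
def press(x,y,zend,f=7,v=.015):
    r=env.movel([x,y,zend],velocity=v,stop_force=f); s=env.get_state()
    print('stop',r,'t',round(s['time'],2),'tcp',s['tcp_pos'].round(4),'F',np.round(s['force'],2),'open',round(s['opening'],4)); return r,s
E
python3 - <<'E'
from h import *
press(.5174,-.1783,.1855); env.dwell(.3); s=env.get_state(); print(s['tcp_pos'],s['force'])
E
```

```text
stop True t 10.97 tcp [ 0.5173 -0.1783  0.1879] F [-1.26  0.76  6.86] open 0.0195
[ 0.51724045 -0.1782705   0.18798615] [-1.04017065 -0.38886283  5.35831492]
```

Hole 0 refuses the foot: about 7 N, with the foot at plate level. On to hole 1.

Run:
```python
from h import *
env.movel([.5174,-.1783,.200],velocity=.06); env.movel([.5568,-.1565,.200],velocity=.1); env.dwell(.2)
env.movel([.5568,-.1565,.193],velocity=.04); env.dwell(.2)
r,s=press(.5568,-.1565,.176); env.dwell(.2); s=env.get_state(); print(s['tcp_pos'],s['force'],s['torque'])
```

```text
stop False t 14.24 tcp [ 0.5569 -0.1565  0.1761] F [-0.36  0.02 -1.35] open 0.0191
[ 0.55683841 -0.1565092   0.17608503] [ 0.83795685  0.64407062 -2.43698838] [0.02546223 0.07651674 0.07962063]
```

It slides 14 mm into hole 1 without resistance. I'll carry on until the collar lands on the plate.

Run:
```python
from h import *
env.movel([.5568,-.1565,.152],velocity=.03,stop_force=8); s=env.get_state(); print(s['tcp_pos'],s['force'])
r,s=press(.5568,-.1565,.1445,f=5,v=.012)
```

```text
[ 0.55686547 -0.15657161  0.15211824] [-1.32650176  0.19149012 -1.36439871]
stop True t 15.85 tcp [ 0.5568 -0.1565  0.1473] F [-0.47  0.13  5.  ] open 0.0192
```

Run:
```python
from h import *
env.movel([.5568,-.1565,.1478],velocity=.01); s=env.get_state(); print(s['force'])
env.grip(.045); env.dwell(.2); env.movel([.5568,-.1565,.22],velocity=.06); env.movel([.62,-.1565,.28],velocity=.15); env.dwell(.2)
c=calibration('wrist'); p,d=camera('wrist'); P=pts('wrist',d,c); s=env.get_state(); print(s['time'],s['force'])
m=(P[...,2]>.1)&(P[...,2]<.13)&(np.hypot(P[...,0]-.557,P[...,1]+.156)<.03)
print(m.sum(),cv2.minAreaRect(P[m&(P[...,2]>.107)][:,:2].astype(np.float32)),np.percentile(P[m][:,2],[50,95]))
cv2.imwrite('pics/w5.png',p); q,_=camera('scene'); cv2.imwrite('pics/s5.png',np.hstack([cv2.resize(p,(400,300)),cv2.resize(q,(400,300))]))
```

```text
[-0.8648945   0.21504424  4.01898236]
19.0417 [ 0.33842717 -0.09181493  0.99359849]
813 ((0.5569562315940857, -0.1561865657567978), (0.019300449639558792, 0.019761741161346436), 0.62893146276474) [0.1121595  0.11330446]
```

View pics/s5.png

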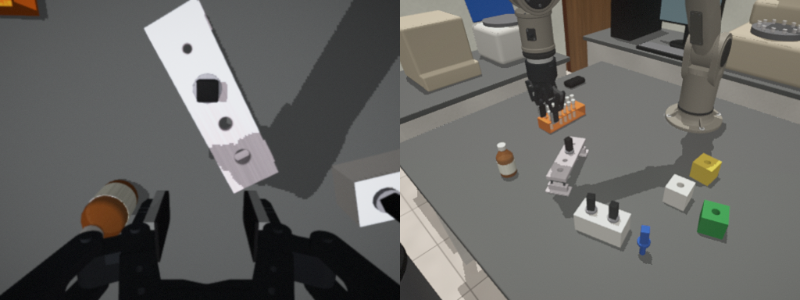

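The plunger stands in hole 1 at wrist-view (208,90), with its grip top at z = 0.113, as expected when the collar is down. The spares, bottle and tube rack haven't moved, and the gripper is clear of everything.

```bash
python3 -c "
from h import *
job.job_done(); print(env.get_state()['time'])"
```

```text
the job is handed in; nothing more can be done
the job is handed in; nothing more can be done
```

The plunger from the single stand is the 12 mm one. It now stands in the 13 mm hole with its collar on the plate, and the job is handed in.

- **10 mm hole:** it refused the foot. I pressed with about 7 N, roughly 1 mm of plate travel and well short of the stops.
- **13 mm hole:** the shank slid in with no resistance. I pushed until the collar landed at 5 N, then let go. I left the 16 and 19 mm holes untried, since this one passed cleanly.

**Last checks:** the grip top is at z ≈ 0.113 m, as expected with the collar down. The plunger stands upright within 1 mm of the hole's centre. In the last pictures the spares, bottle and tube rack look unmoved, and the gripper is clear of everything. The clock read about 19 s just before hand-in. No check failed, though the camera put the holes about 44.7 mm apart instead of 45 mm, which didn't affect the fit.

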